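Take the drip tray out of the vacuum sealer and hold it over the washing-up bowl

TASK

The vacuum sealer on the kitchen counter needs its drip tray rinsed: raise the sealer's lid until it stands up by itself, then take hold of the white drip tray hidden beneath and draw it up out of its channel. Carry it level to the washing-up bowl and hold it there, lengthways along the bowl so that all of it is over the bowl, about 10 cm above the rim; finish while still holding it still and level, with the sealer's lid left standing open. Do not shift the bowl or the other things on the counter.

Things in the scene. Friction and masses are not known exactly. Their poses are not given: they have to be found in the camera images.
- sealer: The vacuum sealer: long low black appliance with a steel lid, fixed on the left or right half of the counter (the bowl on the other), turned up to 13 degrees. 370 mm long (y), 185 deep (x -85 to +100), 82 high. Origin: centre of its underside. -x is its front (lid handle); +x the rear, a control housing (x 60 to 100, height 82). Under the lid is a deck at height 60 with a sunk channel.
- lid (a joint): Lid angle, rad: 0 closed, 1.57 upright, stop at 1.75 (leaning back). Starts at 0 to 0.12. Stiff friction hinge (0.38 N m): it stays at any angle; about 3.5 N at the handle lifts it. The lid is a steel-topped hollow shell 370 mm long, reaching 150 mm forward of the hinge line plus the handle, 22 mm deep (5 mm top plate, skirt 6 mm thick). Open, its handle stands up to 290 mm high.
- lid_hinge (a point): Middle of the lid's hinge line, on the sealer at x = +60 mm, height 84 mm: the rear top edge of the lid. The hinge line runs along the sealer's y. Axes as the sealer's; it does not move with the lid.
- lid_handle (a point): Middle of the round bar of the lid's bow handle: 14 mm thick, 110 long along y, held 47 mm in front of the lid by an arm at each end; 197 from the hinge line, 13 below the lid's top face. Lid closed: sealer x = -137, height 71. Between bar and lid is a gap 40 mm deep, open down to the counter: pinch the bar from above, a finger before and one behind it; it can turn in the grip. Moves with the lid.
- drip_tray: White open plastic trough, 46 mm wide (x), 246 long (y), 28 high, walls 3, about 0.07 to 0.13 kg. Origin: centre of its underside. It lies loosely in the channel (3 mm play at the sides, 5 at the ends), its axes as the sealer's, origin at sealer x = -32, y = 0, height 25; its rim at height 53. Hidden by the closed lid; lifts straight up.
- channel (a point): Middle of the floor of the sealer's channel, on the sealer at x = -32 mm, y = 0, height 25 mm. The channel runs along the sealer's y: 52 mm wide (x), 256 mm long, 35 mm deep below the deck. Axes as the sealer's.
- tray_bridge (a point): Top centre of the tray's finger bridge, 48 mm above the tray's underside, over its balance point: an upright web across the middle of the tray, 12 mm thick along the tray's y (pinch it there, fingers closing along y), 36 mm wide along x, standing 20 mm above the tray's rim.
- tray_end_a (a point): Middle of the tray's +y end at its underside, 123 mm from the tray's origin.
- tray_end_b (a point): Middle of the tray's -y end at its underside, 123 mm from the tray's origin.
- wash_bowl: The washing-up bowl: a loose rectangular grey-green plastic tub, 240 mm (x) by 320 mm (y, its length) by 110 mm high outside, walls 4 mm, 0.75 kg. Origin: centre of its underside on the counter. It may be turned by up to about 17 degrees. A dish brush lies in it.
- bowl_rim (a point): Centre of the bowl's mouth, at rim height, 110 mm above the bowl's origin.
- dish_brush: Wooden dish brush lying on the floor of the washing-up bowl, about 220 mm long, 28 mm high. Leave it there.
- jar_sugar: Bystander: glass jar with white filling and steel lid, 100 mm across, 155 mm high, at the right edge of the counter. Origin: centre of its underside.
- jar_pasta: Bystander: glass jar with yellow filling and steel lid, 100 mm across, 155 mm high, at the right edge of the counter. Origin: centre of its underside.
- artichoke: Bystander: a green artichoke, 95 mm across, 90 mm high, on the chopping board at the left edge of the counter. Origin: centre of its underside.
- paring_knife: Bystander: a small kitchen knife, 200 mm long, lying on the chopping board at the left edge. Origin: its middle, on the board.
- bag_roll: Bystander: a roll of sealer bags, 56 mm across, 250 mm long, lying in front of the left half of the counter, crosswise. Origin: centre of its underside.
- mug: Bystander: a blue mug, 80 mm across, 90 mm high, near the robot's base, between sealer and bowl. Origin: centre of its underside.
- pepper_mill: Bystander: a dark wooden pepper mill, 54 mm across, 158 mm high, at the right edge of the counter. Origin: centre of its underside.
Mind the look-alikes: they are no part of the job. Several things look just like the dish_brush: the one meant starts farthest from the robot's base.

How it is judged:
By the outcome, as a careful person would: the job done as asked, in the order asked, and still so for the second after the job is handed in, while the arm keeps its last pose, push and grip.
It also fails if it takes over 72 s, if anything falls off the work surface, if the arm or the gripper's body presses on something with over 40 N, if the wrist force passes 120 N, or if a joint passes its speed limit or range.

ROBOT

A 6-joint arm with a two-finger parallel gripper is mounted at the origin on the work surface. World frame = base frame: x ahead of the robot, y to its left, z up, the work surface at z = 0. Lengths are in m, angles in rad, forces in N, time in s.
With the tool pointing down it reaches from about 0.25 to 0.725 m from the base axis. Payload 4 kg.
Tool frame: the origin (TCP) lies at the very end of the fingers, on their centre line; the grasp point (between the pads) lies 19 mm behind it; z points along the fingers, y is the line along which they close (so a half turn about z gives the same grasp; the last joint's range is limited). The gripper opens to 85 mm and grips with 20 to 120 N. Pads are 22 mm wide; open, the fingers measure 114 mm over their backs; the gripper's body (76 mm by 85 mm) begins 54 mm behind the grasp point. The pads swing forward as they close: fully open they stand 13 mm farther back than shut.
Start: joints at [1.142, 0.241, 0.005, 1.335, 0, 1.571], TCP at [0.208, 0.455, 0.231] pointing down, gripper open.
Joint ranges: [-2.72, 2.72], [-1.05, 1.87], [-1.09, 1.28], [-1.99, 2.15], [-1.42, 1.44], [-3.14, 3.14]. Speed limits (rad/s): [2.79, 2.79, 3.14, 3.14, 3.14, 3.14].

INTERFACE

Orientations are given as a unit quaternion [x, y, z, w].
In Python, from workcell import bot, vision, workorder gives the robot as it stands.
- The arm moves only by the shell command python3 -m creep 'ROWS' [OPENING]. ROWS is JSON, a list of rows, each a list of 2 entries, a list of its own where there are three numbers: the shift along the tool's x, y, z in mm, then the turn, a rotation vector about the tool's x, y, z in rad. In form: [[[dx, dy, dz], [wx, wy, wz]], ...]. A call has 1 to 12 rows; each row shifts and turns the commanded pose from where the row before left it, along the tool's axes as they then stand; what a row does not reach is not made up. A row lasts 1/8 s, in which the tool goes at most 62.5 mm and 10.7 degrees, less where a joint would pass 70% of its speed; a pose out of reach is approached as far as the arm can. A call is refused whole if a number of a shift passes 62.5 or a number of a turn 0.188, either way. A call with a gripper value outside its range is refused whole. OPENING is the finger opening in mm, from 0 to 85.4, set as the call begins (- or left out, the last holds). The fingers move at their own pace and stop on an object; the grip force is fixed at half the most. Time passes only in rows, so rows that do not move let the fingers close. It gives the time, the measured TCP pose, the force, the opening and the grip force at its end, in the units of the state.
- bot.get_obs(): the state, without advancing time (a new reading comes with each control period).
- vision.camera(name): name is "scene" or "side" or "wrist"; returns a dict with "image" (400x640x3 uint8, blue, green, red), "z_map" (400x640 float32, m along the optical axis (not along the pixel's ray), 0 where there is no reading), "K" (3x3 intrinsics, pixels), "rvec" (rotation vector, rad) and "tvec" (3), from world to camera coordinates, as OpenCV has them; the wrist camera has in their place "tool_from_camera" (4x4, takes a point from camera to tool coordinates, whose origin is the TCP and whose axes are the flange's). Camera axes: x right, y down, z forward; pixel columns grow to the right and rows downward; lengths in m; the calibration is good to about 2 mm. A picture is of the moment at which its call begins: read the wrist's pose just before it.
- workorder.job_done(): hands the job in; it is judged then, once.
Trained networks look in a picture, given as the dict that the camera call returned (one of the last four; its "shot" number tells which), for a name from the list of things; names that differ only in an ending like _2 or _b are one class to them, and where a whole thing is asked for, a point or a joint stands for the part that bears it (a point fixed in the world has none). Each returns a list of dicts, best first, with "score" (0 to 1); they miss things now and then, are a little off and sometimes report something else, mostly with a low value. They report only what shows in the picture. A call takes as long as a camera call. They do not tell look-alikes from the thing itself.
- vision.spot_in(picture, query): "position" ([column, row] in pixels, amid what is visible of it).
- vision.place_of(picture, query): "position" ([column, row] in pixels: a listed point, or the origin of a listed thing).
The state is a dict: "clock": time; "joint_pos": joint angles; "joint_vel": joint speeds; "tau": joint torques, N m; "eef_pos": TCP position; "tool_rot": TCP orientation; "ft_force": force on the tool from outside, world axes, zero at the start; "ft_torque": the same for the moment, N m; "grip_width": finger opening in m; "grasp_force": force on a finger pad.
Only numpy, scipy, OpenCV 4.12 (cv2) and the standard library are available. Lean on these libraries where they do the work, as an engineer would, in place of code of your own. Each camera call takes 0.05 s, during which the arm holds its last target. There are 200 camera calls.

## Working session

There is one attempt and no reset: what is moved stays moved. The work goes in short steps, Python scripts to look and compute and a shell command to move; the robot and the scene stay as the last step left them, time stands still between calls to the robot, and variables do not carry over. Pictures are saved under pics/ and viewed, at most 10 in all, crops included, and the job is handed in when it is done.

```bash
ls; mkdir -p pics; cat > h.py <<'E'
import numpy as np, cv2
from workcell import bot, vision, workorder
from scipy.spatial.transform import Rotation as R
def cloud(p):
    z=p["z_map"];K=p["K"];v,u=np.mgrid[:400,:640]
    P=np.stack([(u-K[0,2])/K[0,0]*z,(v-K[1,2])/K[1,1]*z,z],-1)
    if "rvec" in p:
        M=cv2.Rodrigues(np.array(p["rvec"],float))[0];W=(P-np.ravel(p["tvec"]))@M
    else:
        o=p["obs"];T=np.array(p["tool_from_camera"]);W=(P@T[:3,:3].T+T[:3,3])@R.from_quat(o["tool_rot"]).as_matrix().T+o["eef_pos"]
    W[z==0]=np.nan
    return W
def shot(n):
    o=bot.get_obs();p=vision.camera(n);p["obs"]=o;return p
def ray(p,px,h):
    K=p["K"];d=np.array([(px[0]-K[0,2])/K[0,0],(px[1]-K[1,2])/K[1,1],1.])
    if "rvec" in p:
        M=cv2.Rodrigues(np.array(p["rvec"],float))[0];c=-M.T@np.ravel(p["tvec"]);d=M.T@d
    else:
        o=p["obs"];T=np.array(p["tool_from_camera"]);Q=R.from_quat(o["tool_rot"]).as_matrix();c=Q@T[:3,3]+o["eef_pos"];d=Q@T[:3,:3]@d
    return c+d*(h-c[2])/d[2]
E
python3 - <<'E'
from h import *
np.set_printoptions(precision=3,suppress=True)
o=bot.get_obs();print(o)
print(R.from_quat(o["tool_rot"]).as_matrix())
for n in("scene","side"):
    p=shot(n);cv2.imwrite(f"pics/{n}0.png",p["image"]);W=cloud(p)
    for q,h in(("sealer",0),("lid_handle",.071),("lid_hinge",.084),("wash_bowl",0),("bowl_rim",.11),("mug",0),("dish_brush",0),("bag_roll",0)):
        for d in vision.place_of(p,q)[:3]:
            u,v=np.array(d["position"]).round().astype(int)
            print(n,q,round(d["score"],2),(u,v),ray(p,d["position"],h),W[v,u] if 0<=v<400 and 0<=u<640 else "")
E
```

```text
pics
{'clock': 0.0, 'joint_pos': array([1.142, 0.241, 0.004, 1.335, 0.   , 1.571]), 'joint_vel': array([-0.001, -0.   ,  0.001,  0.   ,  0.002, -0.   ]), 'tau': array([  0.002, -37.232,  25.241,   0.017,   0.   ,  -0.   ]), 'eef_pos': array([0.208, 0.454, 0.23 ]), 'tool_rot': array([ 0.213,  0.977, -0.001, -0.   ]), 'ft_force': array([-0.   ,  0.386,  0.984]), 'ft_torque': array([-0.029,  0.003,  0.009]), 'grasp_force': 0.0, 'grip_width': 0.08496754543991983}
[[-0.909  0.416 -0.001]
 [ 0.416  0.909 -0.002]
 [ 0.    -0.002 -1.   ]]
scene sealer 0.65 (np.int64(386), np.int64(267)) [0.656 0.265 0.   ] [0.696 0.271 0.08 ]
scene sealer 0.57 (np.int64(386), np.int64(262)) [0.641 0.262 0.   ] [0.684 0.267 0.088]
scene lid_handle 0.66 (np.int64(393), np.int64(207)) [0.473 0.226 0.071] [0.494 0.229 0.102]
scene lid_hinge 0.69 (np.int64(384), np.int64(261)) [0.68  0.26  0.084] [0.684 0.26  0.088]
scene wash_bowl 0.58 (np.int64(257), np.int64(209)) [ 0.606 -0.222  0.   ] [ 0.61  -0.221  0.004]
scene bowl_rim 0.94 (np.int64(252), np.int64(190)) [ 0.603 -0.226  0.11 ] [ 0.546 -0.272  0.007]
scene
[... 882 characters left out ...]
) [0.624 0.256 0.   ] [0.604 0.115 0.094]
side bowl_rim 0.97 (np.int64(358), np.int64(228)) [ 0.608 -0.231  0.11 ] [ 0.626 -0.135  0.029]
side mug 0.66 (np.int64(282), np.int64(210)) [0.378 0.025 0.   ] [ 0.379 -0.009  0.025]
side dish_brush 0.77 (np.int64(362), np.int64(250)) [ 0.629 -0.21   0.   ] [ 0.628 -0.213  0.001]
side dish_brush 0.68 (np.int64(258), np.int64(258)) [ 0.293 -0.22   0.   ] [ 0.294 -0.222  0.003]
side bag_roll 0.95 (np.int64(274), np.int64(173)) [0.356 0.27  0.   ] [0.357 0.192 0.049]
side bag_roll 0.61 (np.int64(285), np.int64(336)) [ 0.366 -0.53   0.   ] [ 0.367 -0.574  0.054]
side bag_roll 0.49 (np.int64(307), np.int64(160)) [0.493 0.351 0.   ] [ 0.494  0.357 -0.002]
```

View pics/scene0.png

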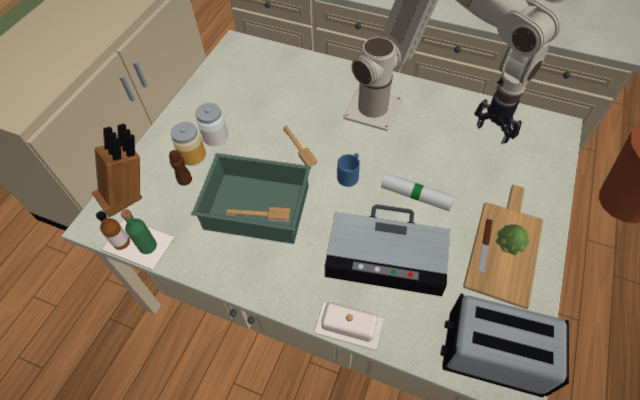

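View pics/side0.png

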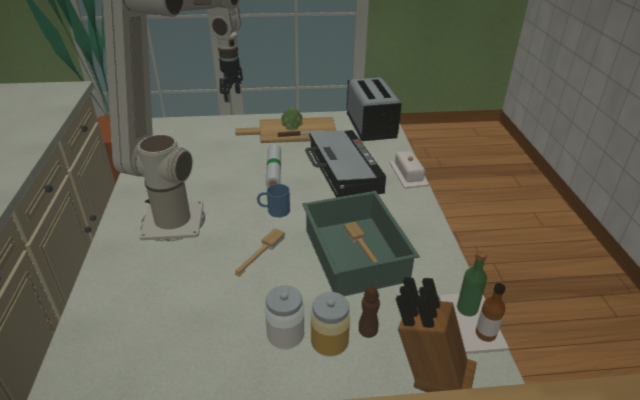

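```bash
cat > m.py <<'E'
from h import *
np.set_printoptions(precision=3,suppress=True)
p=shot("scene");q=shot("side");A=np.concatenate([cloud(p).reshape(-1,3),cloud(q).reshape(-1,3)])
def rect(m,name):
    r=cv2.minAreaRect((A[m][:,:2]*1000).astype(np.float32));print(name,m.sum(),r)
x,y,z=A.T
bowl=(z>.1)&(z<.118)&(y<-.02)&(y>-.45)&(x>.42)&(x<.8)
rect(bowl,"bowlrim")
s=(z>.072)&(z<.12)&(x>.47)&(x<.8)&(y>.04)&(y<.5)
rect(s,"sealer")
# lid plane
l=(z>.08)&(z<.13)&(x>.56)&(x<.65)&(y>.1)&(y<.42)
c=np.linalg.lstsq(np.c_[x[l],y[l],np.ones(l.sum())],z[l],rcond=None)[0];print("lid plane",c,np.arctan2(-c[1],-c[0]))
hd=(z>.06)&(x>.44)&(x<.525)&(y>.12)&(y<.34)
rect(hd,"handle");print(A[hd].mean(0),A[hd].max(0))
E
python3 m.py
```

```text
bowlrim 2815 ((600.1546630859375, -226.71405029296875), (267.01177978515625, 351.5475158691406), 10.979469299316406)
sealer 10107 ((629.3912963867188, 280.78204345703125), (466.117431640625, 299.56414794921875), 84.75970458984375)
lid plane [-0.107 -0.018  0.163] 0.16696389591349042
handle 350 ((501.7470703125, 247.79434204101562), (179.8760223388672, 46.22305679321289), 89.93450927734375)
[0.501 0.24  0.097] [0.525 0.338 0.107]
```

The scene shows the sealer on the robot's left, its handle at about (393,210), and the bowl at (252,190). One dish brush lies in the bowl at (258,213) and another at (298,147). The one in the bowl is farther from the base, so it is the one meant; neither needs touching. I'll move above the handle.

```bash
python3 -m creep '[[[-43,-11,1],[0,0,0]],[[-43,-11,1],[0,0,0]],[[-43,-11,1],[0,0,0]],[[-43,-11,1],[0,0,0]],[[-43,-11,1],[0,0,0]],[[-43,-11,1],[0,0,0]],[[-43,-11,1],[0,0,0]],[[-43,-11,1],[0,0,0]]]' 40
python3 -m creep '[[[0,0,0],[0,0,0.163]],[[0,0,0],[0,0,0.163]],[[0,0,0],[0,0,0.163]],[[0,0,0],[0,0,0.163]],[[0,0,0],[0,0,0.163]],[[0,0,0],[0,0,0.163]],[[0,0,0],[0,0,0]],[[0,0,0],[0,0,0]]]'
python3 - <<'E'
from h import *
np.set_printoptions(precision=3,suppress=True)
p=shot("wrist");o=p["obs"];print(o["eef_pos"],R.from_quat(o["tool_rot"]).as_matrix(),o["joint_pos"])
cv2.imwrite("pics/w1.png",p["image"]);W=cloud(p)
for q,h in(("lid_handle",.092),("lid_hinge",.084)):
    for d in vision.place_of(p,q)[:2]:
        u,v=np.array(d["position"]).round().astype(int);print(q,d,ray(p,d["position"],h),W[v,u])
A=W.reshape(-1,3);x,y,z=A.T
for nm,m in (("bar",(z>.075)&(z<.12)&(x>.44)&(x<.515)&(y>.12)&(y<.34)),):
    r=cv2.minAreaRect((A[m][:,:2]*1000).astype(np.float32));print(nm,m.sum(),r,A[m].mean(0),A[m].max(0))
E
```

```text
clock: 2.0
eef_pos: [0.4852, 0.2307, 0.2234]
tool_rot: [0.213, 0.977, 0.0, 0.0]
ft_force: [0.3, -0.1, -1.1]
grip_width: 0.0403
grasp_force: 0.0
clock: 3.0
eef_pos: [0.4842, 0.2317, 0.2233]
tool_rot: [0.646, 0.763, -0.0, -0.0]
ft_force: [-0.4, -0.2, 0.3]
grip_width: 0.0398
grasp_force: 0.0
[0.484 0.232 0.223] [[-0.165  0.986 -0.   ]
 [ 0.986  0.165 -0.   ]
 [ 0.    -0.    -1.   ]] [0.446 0.317 0.088 1.341 0.    1.851]
lid_hinge {'position': [533.2, 187.4], 'score': 0.82} [0.691 0.268 0.084] [0.692 0.268 0.082]
lid_hinge {'position': [210.5, 113.2], 'score': 0.69} [0.38  0.286 0.084] [0.37  0.283 0.052]
bar 2447 ((496.6403503417969, 235.115478515625), (139.2877197265625, 36.689918518066406), 89.98963928222656) [0.496 0.248 0.097] [0.515 0.305 0.101]
```

View pics/w1.png

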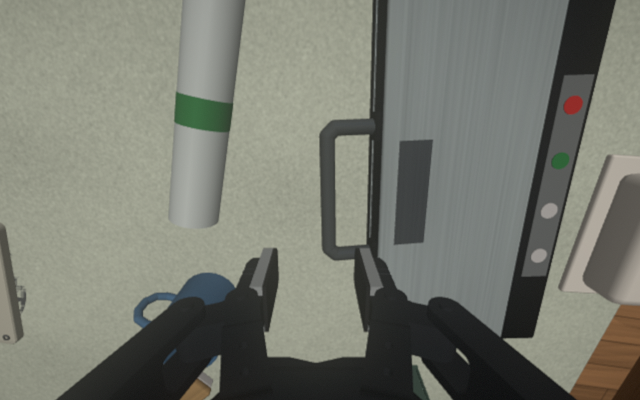

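The wrist view shows the bar running from (326,128) to (330,256), with its middle at about (328,191).

```bash
python3 - <<'E'
from h import *
np.set_printoptions(precision=4,suppress=True)
p=shot("wrist");W=cloud(p);o=p["obs"]
for v in (140,165,191,215,240):
    print(v,np.nanmedian(W[v-2:v+3,325:331].reshape(-1,3),0))
for px in ((326,140),(330,245),(328,191)): print(ray(p,px,.099))
A=W.reshape(-1,3);x,y,z=A.T
l=(z>.075)&(z<.12)&(x>.53)&(y<.34)&(y>.16)&(x<.66)
c=np.linalg.lstsq(np.c_[A[l][:,:2],np.ones(l.sum())],z[l],rcond=None)[0];print("lid",c,l.sum())
# side edges of the lid via silver front edge
for v in (20,100,220,280): 
  print(v,[ (u,W[v,u]) for u in range(365,400,6)][:6])
E
```

```text
140 [0.4865 0.2819 0.0989]
165 [0.4905 0.2604 0.0988]
191 [0.4946 0.2363 0.0991]
215 [0.4987 0.2131 0.099 ]
240 [0.5032 0.1877 0.099 ]
[0.4852 0.2817 0.099 ]
[0.5067 0.1829 0.099 ]
[0.4951 0.2365 0.099 ]
lid [-0.0914 -0.0142  0.1517] 23629
20 [(365, array([0.5093, 0.4006, 0.0002])), (371, array([ 0.5156,  0.4017, -0.    ])), (377, array([0.5168, 0.3938, 0.0363])), (383, array([0.5142, 0.3816, 0.0892])), (389, array([0.517 , 0.3795, 0.1006])), (395, array([0.5215, 0.3802, 0.1009]))]
100 [(365, array([ 0.5268,  0.322 , -0.0016])), (371, array([0.5306, 0.3226, 0.0162])), (377, array([0.5247, 0.3216, 0.0815])), (383, array([0.5267, 0.322 , 0.0972])), (389, array([0.5312, 0.3227, 0.0993])), (395, array([0.5361, 0.3235, 0.0993]))]
220 [(365, array([ 0.5587,  0.1769, -0.0017])), (371, array([0.5568, 0.1917, 0.0354])), (377, array([0.547 , 0.2144, 0.0947])), (383, array([0.5512, 0.2172, 0.0998])), (389, array([0.5569, 0.218 , 0.0993])), (395, array([0.5627, 0.2187, 0.0989]))]
280 [(365, array([0.5022, 0.2472, 0.2583])), (371, array([0.5049, 0.2472, 0.2576])), (377, array([0.5073, 0.2476, 0.2577])), (383, array([0.5123, 0.2437, 0.2504])), (389, array([0.5146, 0.2447, 0.2513])), (395, array([0.5793, 0.1541, 0.0974]))]
```

```bash
python3 -m creep '[[[3,11,0],[0,0,-0.03]],[[0,0,38],[0,0,0]],[[0,0,38],[0,0,0]],[[0,0,38],[0,0,0]],[[0,0,25],[0,0,0]],[[0,0,12],[0,0,0]],[[0,0,0],[0,0,0]]]' 40
python3 -m creep '[[[0,0,0],[0,0,0]],[[0,0,0],[0,0,0]],[[0,0,0],[0,0,0]],[[0,0,0],[0,0,0]],[[0,0,0],[0,0,0]],[[0,0,0],[0,0,0]]]' 0
```

```text
clock: 4.08
eef_pos: [0.4945, 0.2364, 0.0717]
tool_rot: [0.635, 0.772, -0.001, -0.0]
ft_force: [0.5, 0.0, 0.2]
grip_width: 0.0398
grasp_force: 0.0
clock: 4.82
eef_pos: [0.4943, 0.2367, 0.0724]
tool_rot: [0.635, 0.772, 0.0, -0.0]
ft_force: [-4.1, 1.4, 0.6]
grip_width: 0.0119
grasp_force: 58.4
```

```bash
python3 - <<'E'
import numpy as np
N=24;a=np.linspace(.092,1.62,N+1)-.066;th=np.linspace(0,.792,N+1)
g=np.c_[-197.4*np.cos(a),197.4*np.sin(a)]
t=g+19*np.c_[np.sin(th),-np.cos(th)]
for i in range(N):
    d=t[i+1]-t[i];c,s=np.cos(th[i]),np.sin(th[i])
    print("[[0,%.0f,%.0f],[-0.033,0,0]],"%(d@[c,s],d@[s,-c]),end="\n" if i%12==11 else "")
E
```

```text
[[0,1,-13],[-0.033,0,0]],[[0,3,-12],[-0.033,0,0]],[[0,4,-12],[-0.033,0,0]],[[0,5,-12],[-0.033,0,0]],[[0,6,-11],[-0.033,0,0]],[[0,7,-11],[-0.033,0,0]],[[0,8,-10],[-0.033,0,0]],[[0,9,-9],[-0.033,0,0]],[[0,10,-8],[-0.033,0,0]],[[0,11,-8],[-0.033,0,0]],[[0,11,-7],[-0.033,0,0]],[[0,12,-5],[-0.033,0,0]],
[[0,12,-4],[-0.033,0,0]],[[0,13,-3],[-0.033,0,0]],[[0,13,-2],[-0.033,0,0]],[[0,13,-1],[-0.033,0,0]],[[0,13,0],[-0.033,0,0]],[[0,13,2],[-0.033,0,0]],[[0,13,3],[-0.033,0,0]],[[0,13,4],[-0.033,0,0]],[[0,12,5],[-0.033,0,0]],[[0,12,6],[-0.033,0,0]],[[0,11,7],[-0.033,0,0]],[[0,10,8],[-0.033,0,0]],
```

```bash
python3 -m creep '[[[0,1,-13],[-0.033,0,0]],[[0,3,-12],[-0.033,0,0]],[[0,4,-12],[-0.033,0,0]],[[0,5,-12],[-0.033,0,0]],[[0,6,-11],[-0.033,0,0]],[[0,7,-11],[-0.033,0,0]],[[0,8,-10],[-0.033,0,0]],[[0,9,-9],[-0.033,0,0]]]'
```

```text
clock: 5.82
eef_pos: [0.523, 0.2423, 0.1676]
tool_rot: [0.629, 0.766, 0.1, 0.082]
ft_force: [-11.5, 2.6, -0.9]
grip_width: 0.0116
grasp_force: 58.4
```

```bash
python3 -m creep '[[[0,9,-8],[-0.033,0,0]],[[0,10,-8],[-0.033,0,0]],[[0,11,-7],[-0.033,0,0]],[[0,12,-5],[-0.033,0,0]],[[0,12,-4],[-0.033,0,0]],[[0,13,-3],[-0.033,0,0]],[[0,13,-2],[-0.033,0,0]],[[0,13,-1],[-0.033,0,0]]]'
```

```text
clock: 6.82
eef_pos: [0.5977, 0.2569, 0.2417]
tool_rot: [0.613, 0.745, 0.203, 0.166]
ft_force: [-6.4, 2.1, 0.6]
grip_width: 0.0115
grasp_force: 62.8
```

```bash
python3 -m creep '[[[0,13,0],[-0.033,0,0]],[[0,13,2],[-0.033,0,0]],[[0,13,3],[-0.033,0,0]],[[0,13,4],[-0.033,0,0]],[[0,12,5],[-0.033,0,0]],[[0,12,6],[-0.033,0,0]],[[0,11,7],[-0.033,0,0]],[[0,10,8],[-0.033,0,0]],[[0,0,0],[0,0,0]],[[0,0,0],[0,0,0]]]'
python3 - <<'E'
from h import *
np.set_printoptions(precision=3,suppress=True)
o=bot.get_obs();M=R.from_quat(o["tool_rot"]).as_matrix();print(M, o["eef_pos"]-.019*M[:,2],o["joint_pos"])
E
```

```text
clock: 8.07
eef_pos: [0.6968, 0.2761, 0.2709]
tool_rot: [0.586, 0.712, 0.299, 0.246]
ft_force: [0.1, 2.7, -1.1]
grip_width: 0.0118
grasp_force: 62.9
[[-0.192  0.688  0.7  ]
 [ 0.981  0.135  0.137]
 [ 0.     0.713 -0.701]] [0.683 0.273 0.284] [ 0.451  0.229 -0.227  0.338 -0.182  1.753]
```

```bash
python3 -m creep '[[[0,0,0],[0,0,0]],[[0,0,0],[0,0,0]],[[0,0,-10],[0,0,0]],[[0,0,-30],[0,0,0]],[[0,0,-40],[0,0,0]],[[0,0,-40],[0,0,0]],[[0,-12,0],[0.158,0,0]],[[0,-12,0],[0.158,0,0]],[[0,-12,0],[0.158,0,0]],[[0,-12,0],[0.158,0,0]],[[0,-12,0],[0.16,0,0]],[[0,0,0],[0,0,0]]]' 30
python3 -m creep '[[[0,0,0],[0,0,-0.175]],[[0,0,0],[0,0,-0.175]],[[0,0,0],[0,0,-0.175]],[[0,0,0],[0,0,-0.175]],[[0,0,0],[0,0,-0.175]],[[0,0,0],[0,0,-0.175]],[[0,0,0],[0,0,-0.175]],[[0,0,0],[0,0,-0.175]],[[0,0,0],[0,0,-0.171]],[[0,0,0],[0,0,0]],[[0,0,0],[0,0,0]]]' 50
cat > t.py <<'E'
from h import *
import sys
np.set_printoptions(precision=3,suppress=True)
p=shot("wrist");o=p["obs"];print(o["eef_pos"],R.from_quat(o["tool_rot"]).as_matrix(),o["joint_pos"])
cv2.imwrite(f"pics/{sys.argv[1]}.png",p["image"]);W=cloud(p)
for q,h in(("tray_bridge",.073),("tray_end_a",.025),("tray_end_b",.025),("lid_hinge",.084)):
    for d in vision.place_of(p,q)[:2]:
        u,v=np.clip(np.array(d["position"]).round().astype(int),0,[639,399]);print(q,d,ray(p,d["position"],h),W[v,u])
E
python3 t.py w2
```

```text
clock: 9.57
eef_pos: [0.5636, 0.2497, 0.3236]
tool_rot: [0.636, 0.772, -0.002, -0.001]
ft_force: [0.3, -0.4, -1.4]
grip_width: 0.0304
grasp_force: 0.0
clock: 10.95
eef_pos: [0.5614, 0.2496, 0.328]
tool_rot: [-0.096, 0.995, 0.0, 0.002]
ft_force: [-0.6, 0.5, -0.7]
grip_width: 0.05
grasp_force: 0.0
[0.561 0.25  0.328] [[-0.982 -0.191  0.003]
 [-0.191  0.982  0.001]
 [-0.003  0.    -1.   ]] [ 0.419  0.474  0.591  1.684 -0.     0.226]
tray_bridge {'position': [312.4, 190.5], 'score': 0.65} [0.599 0.253 0.073] [0.599 0.253 0.071]
tray_end_a {'position': [393.1, 183.1], 'score': 0.77} [0.578 0.374 0.025] [0.575 0.369 0.04 ]
tray_end_a {'position': [229.1, 181.2], 'score': 0.56} [0.623 0.129 0.025] [0.617 0.133 0.043]
tray_end_b {'position': [393.1, 183.1], 'score': 0.77} [0.578 0.374 0.025] [0.575 0.369 0.04 ]
tray_end_b {'position': [229.1, 181.2], 'score': 0.56} [0.623 0.129 0.025] [0.617 0.133 0.043]
lid_hinge {'position': [310.0, 251.0], 'score': 0.94} [0.685 0.266 0.084] [0.682 0.266 0.089]
lid_hinge {'position': [309.0, 197.4], 'score': 0.4} [0.606 0.25  0.084] [0.609 0.25  0.072]
```

View pics/w2.png

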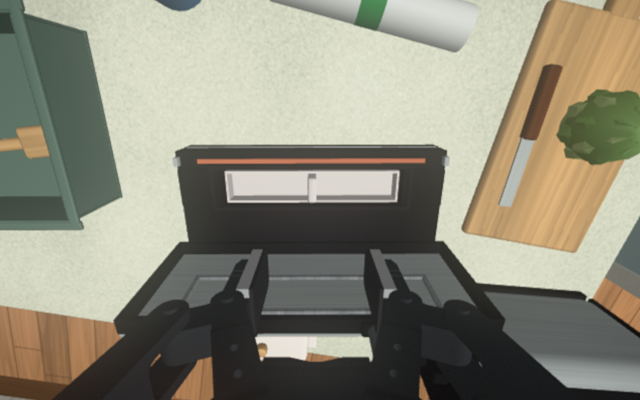

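The lid stands open and the tray is visible, with its bridge at (312,188) and ends at (229,183) and (396,184). I'll go above it and look once more.

```bash
python3 -m creep '[[[-20,-2,0],[0,0,0]],[[-18,-2,20],[0,0,0]],[[0,0,40],[0,0,0]],[[0,0,40],[0,0,0]],[[0,0,40],[0,0,0]],[[0,0,35],[0,0,0]],[[0,0,0],[0,0,0]],[[0,0,0],[0,0,0]]]' 50
python3 t.py w3
```

```text
clock: 12.2
eef_pos: [0.6003, 0.2531, 0.1523]
tool_rot: [-0.097, 0.995, 0.0, 0.0]
ft_force: [0.4, -0.7, -0.4]
grip_width: 0.0499
grasp_force: 0.0
[0.6   0.253 0.152] [[-0.981 -0.193  0.001]
 [-0.193  0.981  0.   ]
 [-0.001  0.    -1.   ]] [ 0.399  0.583  0.316  1.304 -0.     0.205]
tray_bridge {'position': [312.0, 206.4], 'score': 0.77} [0.598 0.251 0.073] [0.598 0.25  0.073]
tray_end_a {'position': [448.8, 191.7], 'score': 0.95} [0.577 0.375 0.025] [0.574 0.369 0.038]
tray_end_a {'position': [179.9, 189.4], 'score': 0.75} [0.622 0.13  0.025] [0.619 0.134 0.033]
tray_end_b {'position': [448.8, 191.7], 'score': 0.95} [0.577 0.375 0.025] [0.574 0.369 0.038]
tray_end_b {'position': [179.9, 189.4], 'score': 0.75} [0.622 0.13  0.025] [0.619 0.134 0.033]
lid_hinge {'position': [310.8, 314.2], 'score': 0.75} [0.689 0.267 0.084] [0.684 0.266 0.089]
lid_hinge {'position': [313.1, 205.9], 'score': 0.19} [0.594 0.251 0.084] [0.598 0.251 0.072]
```

View pics/w3.png

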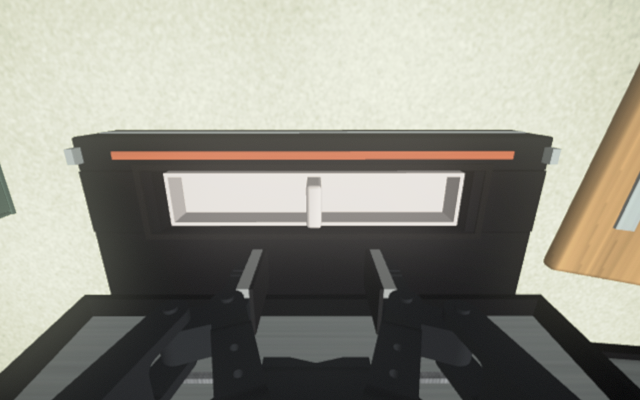

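The bridge is at (314,203), centred between the fingers. Next I descend and pinch it.

```bash
python3 -m creep '[[[2,-2,20],[0,0,0]],[[0,0,30],[0,0,0]],[[0,0,30],[0,0,0]],[[0,0,17],[0,0,0]],[[0,0,12],[0,0,0]],[[0,0,0],[0,0,0]]]' 50
python3 -m creep '[[[0,0,0],[0,0,0]],[[0,0,0],[0,0,0]],[[0,0,0],[0,0,0]],[[0,0,0],[0,0,0]],[[0,0,0],[0,0,0]],[[0,0,0],[0,0,0]]]' 0
```

```text
clock: 13.2
eef_pos: [0.598, 0.2506, 0.0425]
tool_rot: [-0.097, 0.995, -0.0, -0.0]
ft_force: [-0.4, -0.0, -0.2]
grip_width: 0.05
grasp_force: 0.0
clock: 13.95
eef_pos: [0.5991, 0.251, 0.0442]
tool_rot: [-0.097, 0.995, 0.0, 0.001]
ft_force: [0.2, -0.5, 5.6]
grip_width: 0.0112
grasp_force: 60.1
```

```bash
python3 -m creep '[[[0,0,-5],[0,0,0]],[[0,0,-10],[0,0,0]],[[0,0,-15],[0,0,0]],[[0,0,-20],[0,0,0]],[[0,0,-25],[0,0,0]],[[0,0,-30],[0,0,0]],[[0,0,-30],[0,0,0]],[[0,0,-25],[0,0,0]],[[0,0,-15],[0,0,0]],[[0,0,-10],[0,0,0]],[[0,0,0],[0,0,0]]]'
python3 - <<'E'
from h import *
np.set_printoptions(precision=3,suppress=True)
p=shot("wrist");cv2.imwrite("pics/w4.png",p["image"])
p=shot("scene");cv2.imwrite("pics/s4.png",p["image"])
A=cloud(p).reshape(-1,3);q=shot("side");B=cloud(q).reshape(-1,3)
for n,A in(("sc",A),("si",B)):
    x,y,z=A.T
    for z0,z1 in((.104,.116),(.09,.116)):
        m=(z>z0)&(z<z1)&(y<-.05)&(y>-.42)&(x>.44)&(x<.76)
        print(n,m.sum(),cv2.minAreaRect((A[m][:,:2]*1000).astype(np.float32)))
E
```

```text
clock: 15.32
eef_pos: [0.5983, 0.2508, 0.2283]
tool_rot: [-0.097, 0.995, 0.0, 0.0]
ft_force: [-0.1, -0.3, -1.1]
grip_width: 0.0109
grasp_force: 59.3
sc 1205 ((600.3568725585938, -227.05361938476562), (266.53375244140625, 342.39251708984375), 10.864627838134766)
sc 1528 ((600.3568725585938, -227.05361938476562), (266.53375244140625, 342.39251708984375), 10.864627838134766)
si 1228 ((601.7125244140625, -227.17913818359375), (262.81109619140625, 346.40545654296875), 11.081582069396973)
si 1693 ((601.7125244140625, -227.17913818359375), (262.81109619140625, 346.40545654296875), 11.081582069396973)
```

View pics/s4.png

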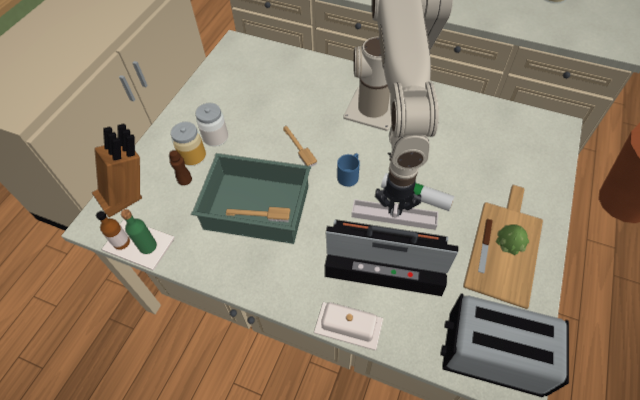

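View pics/w4.png

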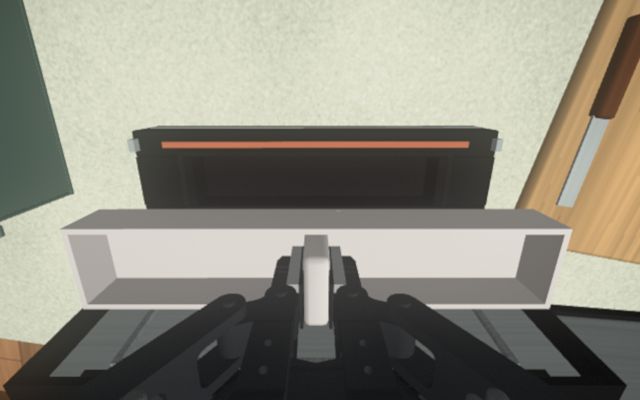

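The tray is out and held level, and the lid stands open. The bowl and tray have the same yaw of about 11°, so the move is a plain translation.

```bash
python3 -m creep '[[[2,-10,0],[0,0,0]],[[4,-20,0],[0,0,0]],[[6.5,-34,0],[0,0,0]],[[6.5,-34,0],[0,0,0]],[[6.5,-34,0],[0,0,0]],[[6.5,-34,0],[0,0,0]],[[6.5,-34,0],[0,0,0]],[[6.5,-34,0],[0,0,0]]]'
python3 -m creep '[[[6.5,-34,0],[0,0,0]],[[6.5,-34,0],[0,0,0]],[[6.5,-34,0],[0,0,0]],[[6.5,-34,0],[0,0,0]],[[6.5,-34,0],[0,0,0]],[[6.5,-34,0],[0,0,0]],[[4,-20,0],[0,0,0]],[[2,-10,0],[0,0,0]],[[0,0,0],[0,0,0]],[[0,0,0],[0,0,0]],[[0,0,0],[0,0,0]],[[0,0,0],[0,0,0]]]'
python3 - <<'E'
from h import *
np.set_printoptions(precision=3,suppress=True)
for n in("wrist","scene","side"):
    p=shot(n);cv2.imwrite(f"pics/{n}5.png",p["image"])
    for q,h in(("tray_end_a",.21),("tray_end_b",.21),("tray_bridge",.258),("bowl_rim",.11)):
        for d in vision.place_of(p,q)[:1]: print(n,q,d,ray(p,d["position"],h))
E
python3 m.py|head -1
python3 -c "
import cv2,numpy as np
a=cv2.imread('pics/scene5.png')[100:300,150:470];b=cv2.imread('pics/wrist5.png')
cv2.imwrite('pics/c5.png',np.hstack([cv2.resize(a,(400,250)),cv2.resize(b,(400,250))]))"
```

```text
clock: 16.48
eef_pos: [0.5985, 0.0097, 0.2279]
tool_rot: [-0.096, 0.995, -0.0, -0.0]
ft_force: [0.1, 0.4, -1.2]
grip_width: 0.011
grasp_force: 59.3
clock: 17.98
eef_pos: [0.6003, -0.2251, 0.228]
tool_rot: [-0.098, 0.995, -0.0, 0.0]
ft_force: [-0.7, -0.8, -1.1]
grip_width: 0.0114
grasp_force: 59.3
wrist tray_end_a {'position': [103.8, 247.6], 'score': 0.85} [ 0.626 -0.346  0.21 ]
wrist tray_end_b {'position': [103.8, 247.6], 'score': 0.85} [ 0.626 -0.346  0.21 ]
wrist tray_bridge {'position': [314.3, 293.3], 'score': 0.92} [ 0.599 -0.225  0.258]
wrist bowl_rim {'position': [311.7, 198.6], 'score': 0.77} [ 0.605 -0.227  0.11 ]
scene tray_end_a {'position': [214.0, 162.4], 'score': 0.97} [ 0.61  -0.345  0.21 ]
scene tray_end_b {'position': [214.0, 162.4], 'score': 0.97} [ 0.61  -0.345  0.21 ]
scene tray_bridge {'position': [242.0, 162.3], 'score': 0.74} [ 0.608 -0.236  0.258]
scene bowl_rim {'position': [253.8, 188.3], 'score': 0.86} [ 0.597 -0.224  0.11 ]
side tray_end_a {'position': [374.1, 225.9], 'score': 0.76} [ 0.628 -0.346  0.21 ]
side tray_end_b {'position': [374.1, 225.9], 'score': 0.76} [ 0.628 -0.346  0.21 ]
side tray_bridge {'position': [358.3, 189.3], 'score': 0.85} [ 0.599 -0.234  0.258]
side bowl_rim {'position': [356.5, 227.6], 'score': 0.92} [ 0.602 -0.229  0.11 ]
bowlrim 2392 ((600.3981323242188, -227.12078857421875), (267.4461669921875, 349.6205749511719), 11.183730125427246)m.py:15: RuntimeWarning: Mean of empty slice.
  rect(hd,"handle");print(A[hd].mean(0),A[hd].max(0))
  ret = um.true_divide(
Traceback (most recent call last):
  File "m.py", line 15, in <module>
    rect(hd,"handle");print(A[hd].mean(0),A[hd].max(0))
                                          ~~~~~~~~~^^^
ValueError: zero-size array to reduction operation maximum which has no identity
```

View pics/c5.png

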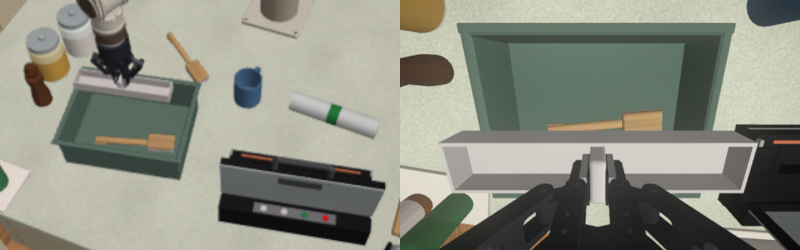

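The tray is centred over the bowl, level and parallel to it, about 10 cm above the rim. The lid still stands open and the bowl has not moved.

```bash
python3 -m creep '[[[0,0,0],[0,0,0]],[[0,0,0],[0,0,0]],[[0,0,0],[0,0,0]],[[0,0,0],[0,0,0]]]' && python3 -c "
from workcell import workorder;print(workorder.job_done())"
```

```text
clock: 19.32
eef_pos: [0.6002, -0.2259, 0.2279]
tool_rot: [-0.097, 0.995, 0.0, -0.0]
ft_force: [0.0, 0.4, -1.3]
grip_width: 0.0111
grasp_force: 59.3
the job is handed in; nothing more can be done
None
```

The job is handed in: the sealer's lid stands open, and the arm is holding the drip tray still and level, lengthways and centred over the bowl, about 10 cm above its rim; the hand-in gave no verdict.

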